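# Rack the reagent bottles by height

## Robot

A 7-joint arm with a two-finger parallel gripper is mounted at the origin on the work surface. World frame = base frame: x ahead of the robot, y to its left, z up, the work surface at z = 0. Lengths are in m, angles in rad, forces in N, time in s.
With the tool pointing down it reaches from about 0.4 to 0.9 m from the base axis. Payload 5.5 kg.
Tool frame: the origin (TCP) lies at the centre of the arm's flange, where the gripper is bolted on; the fingertips stand 178 mm ahead of it and the grasp point (between the pads) lies 159 mm ahead of it (bot.tcp_to_grasp is the distance from the TCP to the grasp point, in m); z points along the fingers, y is the line along which they close (so a half turn about z gives the same grasp; the last joint's range is limited). The gripper opens to 92 mm and grips with 3 to 60 N. Pads are 19 mm wide; open, the fingers measure 130 mm over their backs; the gripper's body (75 mm by 190 mm) begins 47 mm behind the grasp point.
Start: joints at [1.386, 0.501, -0.427, 1.55, 0.221, 1.138, -0.21], TCP at [0.281, -0.586, 0.405] pointing down, gripper open.
Joint ranges: [-2.88, 2.88], [-0.31, 2.03], [-1.54, 1.56], [0.2, 2.42], [-1.41, 4.55], [0.19, 2.02], [-2.57, 2.57]. Speed limits (rad/s): [2.57, 2.57, 3.14, 3.14, 3.14, 3.14, 3.14].

## Interface

Orientations are given as a rotation vector (axis times angle).
In Python, from plant import bot gives the robot as it stands. The module is installed in compiled form; this text tells all that it offers.
- The arm moves only by the tool carry_out, never from a script. Its argument "rows" is one flat list of numbers, 7 for each row, row after row: the opening, from 0 (shut) to 1 (fully open), then the shift along the tool's x, y, z in mm, then the turn, a rotation vector about the tool's x, y, z in degrees. In form: [grip, x, y, z, rx, ry, rz, grip, x, y, z, rx, ry, rz, ...]. A call has 1 to 12 rows; each row shifts and turns the commanded pose from where the row before left it, along the tool's axes as they then stand; what a row does not reach is not made up. A row lasts 1/12 s, in which the tool goes at most 41.7 mm and 7.16 degrees, less where a joint would pass 70% of its speed; a pose out of reach is approached as far as the arm can. A call is refused whole if a number of a shift passes 41.7 or a number of a turn 7.16, either way. A call with a gripper value outside its range is refused whole. The fingers move at their own pace and stop on an object; "squeeze" is the grip in N (left out, the last holds). Time passes only in rows, so rows that do not move let the fingers close. It gives the time, the measured TCP pose, the force, the opening and the grip force at its end, in the units of the state.
- bot.sense(): the state, without advancing time (a new reading comes with each control period).
- bot.camera(name): name is "scene" or "top"; returns the picture (480x640x3 uint8, red, green, blue); there is no depth.
- bot.get_calibration(name): a dict with "intrinsics" (3x3 intrinsics, pixels), "R" (3x3) and "t" (3): a world point X has camera coordinates R X + t. Camera axes: x right, y down, z forward; pixel columns grow to the right and rows downward; lengths in m; the calibration is good to about 2 mm. A picture is of the moment at which its call begins. get_calibration takes no time and is no camera call.
- bot.job_done(): hands the job in; it is judged then, once.
The state is a dict: "t": time; "joint_positions": joint angles; "dq": joint speeds; "joint_efforts": joint torques, N m; "ee_pos": TCP position; "tool_rot": TCP orientation; "force": force on the tool from outside, world axes, zero at the start; "moment": the same for the moment, N m; "gripper_width": opening from 0.0 (shut) to 1.0 (fully open); "grasp_force": force on a finger pad.
Only numpy, scipy, OpenCV 4.12 (cv2) and the standard library are available. Lean on these libraries where they do the work, as an engineer would, in place of code of your own. Each camera call takes 0.05 s, during which the arm holds its last target. There are 200 camera calls.

## Task

Set the four amber reagent bottles upright into the grey divided rack, one per cell, in order of height: the shortest in the cell next to the blue tab, rising to the tallest next to the orange tab. Set each one down gently on the cell's floor rather than dropping it, do not tip any bottle over, and leave the flask and the beaker standing where they are.

Things in the scene. Friction and masses are not known exactly. Their poses are not given: they have to be found in the camera images.
- bottle_70: Upright round amber reagent bottle with a white band and a black screw cap, 70 mm tall over all; body 32 mm in diameter, cap 34 mm in diameter and 22 mm high at the very top. Origin: centre of its underside; z up its axis. Rigid, closed, about 85 g; loose.
- bottle_88: Upright round amber reagent bottle with a white band and a yellow screw cap, 88 mm tall over all; body 32 mm in diameter, cap 34 mm in diameter and 22 mm high at the very top. Origin: centre of its underside; z up its axis. Rigid, closed, about 94 g; loose.
- bottle_106: Upright round amber reagent bottle with a white band and a green screw cap, 106 mm tall over all; body 32 mm in diameter, cap 34 mm in diameter and 22 mm high at the very top. Origin: centre of its underside; z up its axis. Rigid, closed, about 103 g; loose.
- bottle_124: Upright round amber reagent bottle with a white band and a red screw cap, 124 mm tall over all; body 32 mm in diameter, cap 34 mm in diameter and 22 mm high at the very top. Origin: centre of its underside; z up its axis. Rigid, closed, about 112 g; loose.
- rack: Grey divided rack fixed to the bench: one straight row of four open square cells along its y axis. Outside 60 mm (x) by 228 mm (y) by 24 mm high; floor, outer walls and dividers 4 mm thick (dividers as high as the walls), so each cell is 52 x 52 mm inside with its floor 4 mm above the bench. Origin: centre of its underside, at bench level. Cell centres lie at x = 0, y = -84, -28, +28 and +84 mm in its frame.
- blue_tab: Solid blue end tab, 52 x 20 x 28 mm high, fixed to the bench against one end of the rack, on the row's centre line, at y = +126 or -126 mm in the rack's frame (which end varies): marks the end for the shortest bottle. The centre of the cell next to it is 42 mm away. Origin: centre of its underside; axes parallel to the rack's.
- orange_tab: Solid orange end tab, 52 x 20 x 28 mm high, fixed to the bench against one end of the rack, on the row's centre line, at y = +126 or -126 mm in the rack's frame (which end varies): marks the end for the tallest bottle. The centre of the cell next to it is 42 mm away. Origin: centre of its underside; axes parallel to the rack's.
- flask: Bystander: clear glass conical flask with a cork stopper, 64 mm in diameter at the foot, 102 mm tall, standing loose among the bottles. Origin: centre of its underside.
- beaker: Bystander: empty open purple plastic beaker, 54 mm in diameter at the rim, 70 mm tall, standing loose among the bottles. Origin: centre of its underside.

How it is judged:
By the outcome, as a careful person would: the job done as asked, in the order asked, and still so for the second after the job is handed in, with the robot touching nothing.
It also fails if it takes over 104 s, if anything falls off the work surface, if the arm or the gripper's body presses on something with over 40 N, if the wrist force passes 120 N, or if a joint passes its speed limit or range.

## Working session

There is one attempt and no reset: what is moved stays moved. The work goes in short steps, Python scripts to look and compute and a tool call to move; the robot and the scene stay as the last step left them, time stands still between calls to the robot, and variables do not carry over. Pictures are saved under pics/ and viewed, at most 14 in all, crops included, and the job is handed in when it is done.

Besides the shell and the picture viewer there is one more tool, called as name(argument=value, ...) on one line, values as JSON. carry_out: Moves the arm, as the interface text tells. Its arguments: {"type":"object","properties":{"rows":{"type":"array"},"squeeze":{"type":"number"}},"required":["rows"]}

```bash
mkdir -p pics; python3 - <<'E'
from plant import bot
import cv2,numpy as np
s=bot.sense()
for k in ("t","ee_pos","tool_rot","force","gripper_width"): print(k,s[k])
print(bot.tcp_to_grasp)
for n in ("scene","top"):
    im=bot.camera(n); cv2.imwrite(f"pics/{n}0.png",im[:,:,::-1])
    c=bot.get_calibration(n); R=np.array(c["R"]);t=np.array(c["t"])
    print(n,np.round(c["intrinsics"],1).tolist(),np.round(R,3).tolist(),(-R.T@t).round(3))
E
```

```text
t 0.0
ee_pos [ 0.28122273 -0.58562844  0.40366347]
tool_rot [-3.06128021e+00 -6.97159055e-01  5.95397257e-04]
force [-0.21986937 -0.25494576 -0.08341235]
gripper_width 0.9981015988270444
0.1592
scene [[580.4, 0.0, 319.0], [0.0, 580.4, 248.5], [0.0, 0.0, 1.0]] [[-0.072, 0.997, 0.015], [0.783, 0.066, -0.618], [-0.617, -0.032, -0.786]] [1.299 0.039 1.002]
top [[543.8, 0.0, 308.1], [0.0, 543.8, 244.8], [0.0, 0.0, 1.0]] [[0.148, -0.989, -0.004], [-0.969, -0.144, -0.2], [0.197, 0.033, -0.98]] [ 0.372 -0.013  0.9  ]
```

View pics/scene0.png

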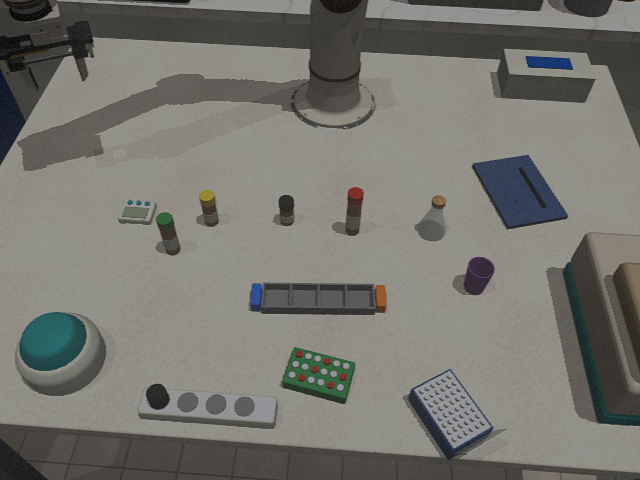

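View pics/top0.png

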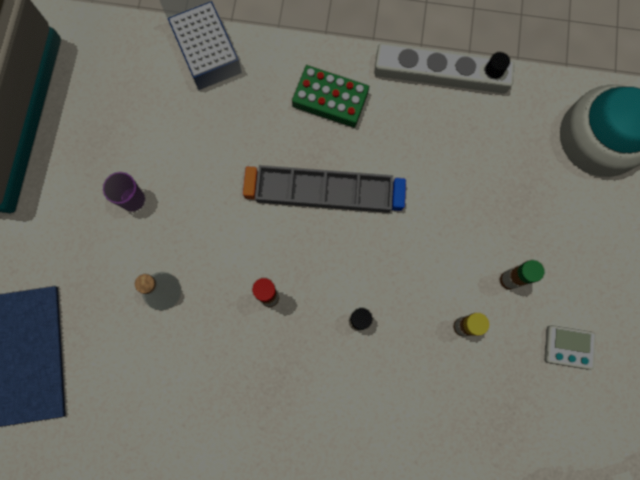

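The scene view shows all four bottles standing, with the rack in front of them. In the top view the caps are at red (265,290), black (361,319), yellow (476,324) and green (531,271). The orange tab is at (250,182) and the blue tab at (400,193). The flask is left of red at (150,288), and the beaker is at (122,188).

```bash
cat > h.py <<'E'
from plant import bot
import cv2,numpy as np
def ray(n,uv,z):
    c=bot.get_calibration(n);R=np.array(c["R"]);t=np.array(c["t"]);o=-R.T@t
    d=R.T@np.linalg.inv(c["intrinsics"])@np.array([*uv,1.]);return (o+d*(z-o[2])/d[2])[:2]
def blob(im,lo,hi,seed,r=22):
    hsv=cv2.cvtColor(im,cv2.COLOR_RGB2HSV)
    m=cv2.inRange(hsv,np.array(lo),np.array(hi))
    w=np.zeros_like(m);cv2.circle(w,seed,r,255,-1);m&=w
    n,l,st,ce=cv2.connectedComponentsWithStats(m)
    i=1+st[1:,4].argmax();return ce[i],st[i]
E
python3 - <<'E'
from h import *
im={n:cv2.imread(f"pics/{n}0.png")[:,:,::-1].copy() for n in("top","scene")}
# colour ranges, seeds
C={"red":((0,150,110),(8,255,255),(265,290),(355,194),.124),"black":((0,0,0),(180,255,45),(361,319),(286,202),.070),
"yellow":((22,150,100),(35,255,255),(476,324),(208,196),.088),"green":((55,100,50),(80,255,255),(531,271),(166,219),.106),
"orange":((5,150,100),(18,255,255),(250,182),(380,298),.028),"blue":((105,150,80),(125,255,255),(400,193),(256,297),.028)}
for k,(lo,hi,a,b,h) in C.items():
    for n,s in(("top",a),("scene",b)):
        hh=h-.003 if n=="top" else h-.008
        if k in("orange","blue"): hh=.024 if n=="top" else .02
        try:
            c,st=blob(im[n],lo,hi,s); print(k,n,c.round(1),st,ray(n,c,hh).round(4))
        except Exception as e: print(k,n,e)
# rack and bystanders
print("flask",ray("top",(145,284),.1),ray("scene",(438,201),.097)); print("beaker",ray("top",(121,187),.07),ray("scene",(480,268),.068))
E
```

```text
red top [263.  288.7] [253 279  21  21 346] [0.4558 0.0684]
red scene [355.4 192.6] [348 187  15  12 128] [0.448 0.068]
black top [360.7 319.1] [350 308  22  22 365] [ 0.4378 -0.0805]
black scene [286. 207.] [279 201  14  11  67] [ 0.4525 -0.0797]
yellow top [477.5 323.7] [467 314  22  21 359] [ 0.4553 -0.2512]
yellow scene [206.3 195.1] [199 190  15  11 125] [ 0.449  -0.2532]
green top [532.3 270.6] [522 261  22  21 365] [ 0.543  -0.3193]
green scene [163.7 218.1] [156 213  16  11 140] [ 0.5371 -0.3221]
orange top [249.4 180.7] [243 167  14  28 290] [0.6431 0.1312]
orange scene [380.2 295.2] [376 285  10  21 191] [0.6381 0.1309]
blue top [398.7 192.8] [393 178  12  30 319] [ 0.6589 -0.1198]
blue scene [255.7 294.2] [251 284  10  21 194] [ 0.6563 -0.1207]
flask [0.43910903 0.24459672] [0.43920704 0.24493797]
beaker [0.58835094 0.3243929 ] [0.58849459 0.32581622]
```

carry_out(rows=[1, 0, 0, 0, 0, 0, -6.8, 1, 0, 0, 0, 0, 0, -6.8, 1, 0, 0, 0, 0, 0, -6.8, 1, 0, 0, 0, 0, 0, -6.8, 1, 0, 0, 0, 0, 0, -6.8, 1, 0, 0, 0, 0, 0, -6.8, 1, 0, 0, 0, 0, 0, -6.8, 1, 0, 0, 0, 0, 0, -6.8, 1, 0, 0, 0, 0, 0, -6.8, 1, 0, 0, 0, 0, 0, -6.8], squeeze=15)

```text
t: 0.93
ee_pos: [0.2813, -0.5858, 0.4041]
tool_rot: [-2.142, -2.297, -0.001]
force: [-0.3, -0.7, -0.7]
gripper_width: 1.001
grasp_force: 0.0
```

```bash
cat >> h.py <<'E'
from scipy.spatial.transform import Rotation as Ro
u=np.array([-.064,.998]);C0=np.array([.650,.0055])
P={"b70":(.439,-.0805),"b88":(.453,-.252),"b106":(.541,-.320),"b124":(.453,.068)}
for k,o in zip((70,88,106,124),(-.084,-.028,.028,.084)): P[f"c{k}"]=tuple(C0+u*o)
def go(name,zg):  # tool-axes shift in mm to have the grasp point over name at height zg
    s=bot.sense();R=Ro.from_rotvec(s["tool_rot"]).as_matrix()
    d=np.array([*P[name],zg+.1592])-s["ee_pos"]
    print(name,"shift mm",(R.T@d*1000).round(1),"t",round(s["t"],2),"pos",np.round(s["ee_pos"],4),"F",np.round(s["force"],1),"y-axis",R[:,1].round(3),"z",R[:,2].round(3),"grip",s["gripper_width"],s["grasp_force"])
E
python3 -c "
from h import *
go('b70',.14)"
```

```text
b70 shift mm [492.9 192.6 105.4] t 0.93 pos [ 0.2813 -0.5858  0.4041] F [-0.3 -0.7 -0.7] y-axis [ 0.998  0.07  -0.   ] z [-0.     0.001 -1.   ] grip 1.0005549478017 0.0
```

carry_out(rows=[1, 37, 14, 3, 0, 0, 0, 1, 37, 14, 3, 0, 0, 0, 1, 37, 14, 3, 0, 0, 0, 1, 37, 14, 3, 0, 0, 0, 1, 37, 14, 3, 0, 0, 0, 1, 37, 14, 3, 0, 0, 0, 1, 37, 14, 3, 0, 0, 0, 1, 37, 14, 3, 0, 0, 0, 1, 37, 14, 3, 0, 0, 0, 1, 37, 14, 3, 0, 0, 0, 1, 37, 14, 3, 0, 0, 0, 1, 37, 14, 3, 0, 0, 0])

```text
t: 1.93
ee_pos: [0.4207, -0.1303, 0.3686]
tool_rot: [2.15, 2.29, -0.001]
force: [0.2, 0.1, -0.1]
gripper_width: 1.001
grasp_force: 0.0
```

```bash
python3 -c "
from h import *
go('b70',.14)"
```

```text
b70 shift mm [48.6 21.4 69.4] t 1.93 pos [ 0.4207 -0.1303  0.3686] F [ 0.2  0.1 -0.1] y-axis [ 0.998  0.063 -0.   ] z [-0.    -0.001 -1.   ] grip 1.0007069917791134 0.0
```

```bash
python3 -c "
import cv2,numpy as np
t=cv2.imread('pics/top0.png');s=cv2.imread('pics/scene0.png')
f=lambda im,x,y:cv2.resize(im[y-24:y+24,x-24:x+24],None,fx=6,fy=6,interpolation=cv2.INTER_CUBIC)
c=np.hstack([f(t,361,319),f(s,286,207)]);d=np.hstack([f(t,265,290),f(s,355,205)])
cv2.imwrite('pics/crop.png',np.clip(np.vstack([c,d]).astype(float)*1.6,0,255))
"
```

```text
[ WARN:0@0.034] global loadsave.cpp:1063 imwrite_ Unsupported depth image for selected encoder is fallbacked to CV_8U.
```

View pics/crop.png

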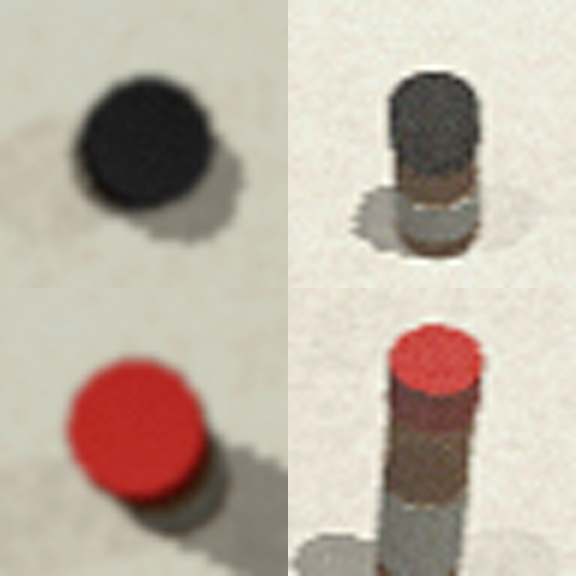

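The crop shows the black cap's top centred at (361.3,318.8) in the top view and (286.3,200) in the scene view. The red scene mask covers only the cap's top disc, so its height should be h. That correction brings the two views into agreement.

```bash
sed -i 's/"b70":.*/"b70":(.4385,-.0805),"b88":(.456,-.252),"b106":(.543,-.3205),"b124":(.456,.068)}/; s/C0=np.array(\[.650/C0=np.array([.651/' h.py; python3 -c "
from h import *
print(ray('scene',(286.3,200),.07),ray('top',(361.3,318.8),.07),P)
go('b70',.056)"
```

```text
[ 0.43927634 -0.08030448] [ 0.43810608 -0.08111832] {'b70': (0.4385, -0.0805), 'b88': (0.456, -0.252), 'b106': (0.543, -0.3205), 'b124': (0.456, 0.068), 'c70': (np.float64(0.6563760000000001), np.float64(-0.078332)), 'c88': (np.float64(0.652792), np.float64(-0.022444)), 'c106': (np.float64(0.649208), np.float64(0.033444)), 'c124': (np.float64(0.645624), np.float64(0.08933200000000001))}
b70 shift mm [ 48.7  20.9 153.4] t 1.93 pos [ 0.4207 -0.1303  0.3686] F [ 0.2  0.1 -0.1] y-axis [ 0.998  0.063 -0.   ] z [-0.    -0.001 -1.   ] grip 1.0007069917791134 0.0
```

carry_out(rows=[1, 24.3, 10.5, 0, 0, 0, 0, 1, 24.4, 10.4, 0, 0, 0, 0, 1, 0, 0, 35, 0, 0, 0, 1, 0, 0, 35, 0, 0, 0, 1, 0, 0, 33, 0, 0, 0, 1, 0, 0, 30, 0, 0, 0, 1, 0, 0, 20, 0, 0, 0, 0.3, 0, 0, 0, 0, 0, 0, 0.3, 0, 0, 0, 0, 0, 0, 0.3, 0, 0, 0, 0, 0, 0, 0.3, 0, 0, 0, 0, 0, 0, 0.3, 0, 0, 0, 0, 0, 0], squeeze=15)

```text
t: 2.93
ee_pos: [0.4393, -0.0824, 0.2172]
tool_rot: [2.148, 2.289, 0.002]
force: [0.6, -0.2, -0.3]
gripper_width: 0.688
grasp_force: 0.0
```

```bash
python3 -c "
from h import *
go('b70',.056);go('c70',.06)"
```

```text
b70 shift mm [ 2.  -0.7  2. ] t 2.93 pos [ 0.4393 -0.0824  0.2172] F [ 0.6 -0.2 -0.3] y-axis [0.998 0.063 0.003] z [ 0.003 -0.001 -1.   ] grip 0.6876535662503359 0.0
c70 shift mm [ -9.7 216.9  -1.4] t 2.93 pos [ 0.4393 -0.0824  0.2172] F [ 0.6 -0.2 -0.3] y-axis [0.998 0.063 0.003] z [ 0.003 -0.001 -1.   ] grip 0.6876535662503359 0.0
```

carry_out(rows=[0, 0, 0, 0, 0, 0, 0, 0, 0, 0, 0, 0, 0, 0, 0, 0, 0, 0, 0, 0, 0, 0, 0, 0, 0, 0, 0, 0, 0, 0, 0, 0, 0, 0, 0, 0, 0, 0, 0, 0, 0, 0, 0, 0, 0, 0, 0, 0, 0, 0, 0, 0, 0, 0, 0, 0], squeeze=15)

```text
t: 3.6
ee_pos: [0.4387, -0.0822, 0.2159]
tool_rot: [2.149, 2.291, 0.0]
force: [0.0, -0.1, 4.0]
gripper_width: 0.365
grasp_force: 15.0
```

```bash
python3 -c "
from h import *
go('c70',.06)"
```

```text
c70 shift mm [-10.1 217.5  -3.3] t 3.6 pos [ 0.4387 -0.0822  0.2159] F [ 0.  -0.1  4. ] y-axis [0.998 0.064 0.   ] z [ 0. -0. -1.] grip 0.36534556053193 15.00042513012886
```

carry_out(rows=[0, 0, 0, -15, 0, 0, 0, 0, 0, 0, -25, 0, 0, 0, 0, 0, 0, -15, 0, 0, 0, 0, -1.5, 20, 0, 0, 0, 0, 0, -1.5, 32, 0, 0, 0, 0, 0, -1.5, 35, 0, 0, 0, 0, 0, -1.5, 35, 0, 0, 0, 0, 0, -1.5, 35, 0, 0, 0, 0, 0, -1.5, 30, 0, 0, 0, 0, 0, -1, 20, 0, 0, 0, 0, 0, 0, 10, 0, 0, 0, 0, 0, 0, 0, 0, 0, 0, 0])

```text
t: 4.6
ee_pos: [0.6574, -0.0776, 0.2699]
tool_rot: [-2.149, -2.291, -0.003]
force: [0.2, -0.4, -0.7]
gripper_width: 0.369
grasp_force: 15.0
```

```bash
python3 - <<'E'
from h import *
go('c70',.06)
a=[bot.camera(n)[:,:,::-1] for n in("top","scene")]
f=lambda im,x,y:cv2.resize(im[y-60:y+60,x-100:x+100],None,fx=4,fy=4,interpolation=cv2.INTER_CUBIC)[:, :800]
im=np.vstack([f(a[0],325,190)[90:390],f(a[1],320,270)[90:390]]);cv2.imwrite('pics/p1.png',im)
E
```

```text
c70 shift mm [-0.7 -1.1 50.7] t 4.6 pos [ 0.6574 -0.0776  0.2699] F [ 0.2 -0.4 -0.7] y-axis [0.998 0.064 0.001] z [ 0.001  0.002 -1.   ] grip 0.3687102567968416 14.999929815530777
```

View pics/p1.png

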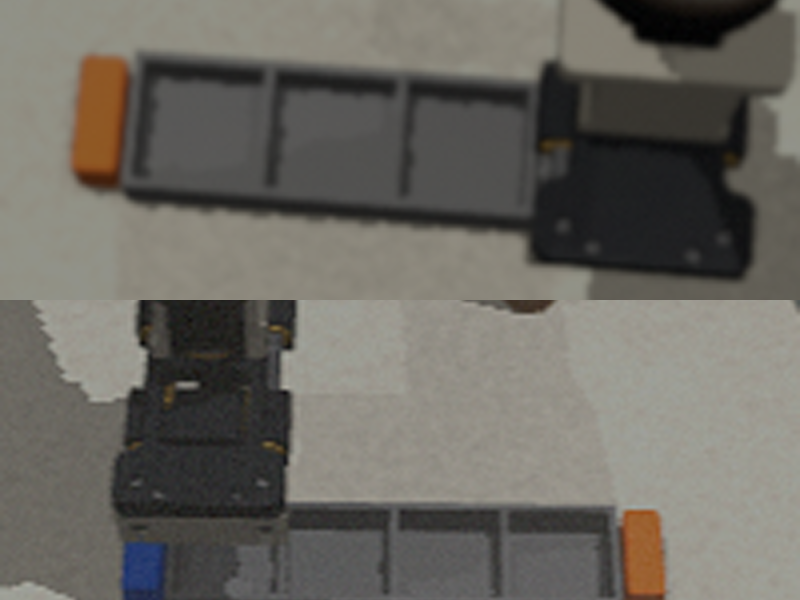

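The pictures show the gripper above the blue-tab cell, with the other three cells empty. The hand hides the bottle, so I descend by numbers and feel for the floor.

carry_out(rows=[0, -1, -1, 15, 0, 0, 0, 0, 0, 0, 17, 0, 0, 0, 0, 0, 0, 10, 0, 0, 0, 0, 0, 0, 4, 0, 0, 0, 0, 0, 0, 2, 0, 0, 0, 0, 0, 0, 1, 0, 0, 0, 0, 0, 0, 0, 0, 0, 0])

```text
t: 5.28
ee_pos: [0.6549, -0.0793, 0.2221]
tool_rot: [2.149, 2.291, 0.001]
force: [-0.3, 0.0, -1.0]
gripper_width: 0.366
grasp_force: 15.0
```

```bash
python3 -c "
from h import *
go('c70',.0607)"
```

```text
c70 shift mm [0.9 1.5 2.2] t 5.28 pos [ 0.6549 -0.0793  0.2221] F [-0.3  0.  -1. ] y-axis [0.998 0.064 0.001] z [ 0.001  0.    -1.   ] grip 0.3664207911537524 14.99994546175003
```

carry_out(rows=[0, 0, 0, 1, 0, 0, 0, 0, 0, 0, 0.7, 0, 0, 0, 0, 0, 0, 0.5, 0, 0, 0, 0, 0, 0, 0, 0, 0, 0])

```text
t: 5.62
ee_pos: [0.6551, -0.0793, 0.22]
tool_rot: [2.149, 2.291, 0.001]
force: [0.1, -0.7, 0.5]
gripper_width: 0.368
grasp_force: 15.0
```

carry_out(rows=[0, 0, 0, 0.5, 0, 0, 0, 0, 0, 0, 0, 0, 0, 0])

```text
t: 5.78
ee_pos: [0.6552, -0.0793, 0.22]
tool_rot: [2.149, 2.29, 0.001]
force: [-1.1, -0.7, 4.9]
gripper_width: 0.367
grasp_force: 15.0
```

carry_out(rows=[0.6, 0, 0, 0, 0, 0, 0, 0.6, 0, 0, 0, 0, 0, 0, 0.6, 0, 0, 0, 0, 0, 0, 0.6, 0, 0, 0, 0, 0, 0, 1, 0, 0, -10, 0, 0, 0, 1, 0, 0, -25, 0, 0, 0, 1, 0, 0, -30, 0, 0, 0, 1, 0, 0, -30, 0, 0, 0, 1, 0, 0, -20, 0, 0, 0])

```text
t: 6.53
ee_pos: [0.6554, -0.0789, 0.3377]
tool_rot: [2.147, 2.29, 0.004]
force: [0.5, -0.3, 0.2]
gripper_width: 0.913
grasp_force: 0.0
```

```bash
python3 -c "
from h import *
go('b88',.073)"
```

```text
b88 shift mm [-159.9 -210.5  104.9] t 6.53 pos [ 0.6554 -0.0789  0.3377] F [ 0.5 -0.3  0.2] y-axis [0.998 0.064 0.003] z [ 0.003  0.    -1.   ] grip 0.9128860364319181 0.0
```

carry_out(rows=[1, -12, -16, 0, 0, 0, 0, 1, -22, -29, 0, 0, 0, 0, 1, -24, -32, 0, 0, 0, 0, 1, -24, -32, 0, 0, 0, 0, 1, -24, -32, 0, 0, 0, 0, 1, -22, -29, 0, 0, 0, 0, 1, -20, -26, 0, 0, 0, 0, 1, -12, -14.5, 0, 0, 0, 0, 1, 0, 0, 0, 0, 0, 0, 1, 0, 0, 0, 0, 0, 0])

```text
t: 7.37
ee_pos: [0.4542, -0.2535, 0.3347]
tool_rot: [2.152, 2.287, -0.001]
force: [1.0, 0.9, 0.3]
gripper_width: 0.999
grasp_force: 0.0
```

```bash
python3 - <<'E'
from h import *
go('b88',.073)
a=[bot.camera(n)[:,:,::-1] for n in("top","scene")]
f=lambda im,x,y:cv2.resize(im[y-60:y+60,x-80:x+80],None,fx=4,fy=4,interpolation=cv2.INTER_CUBIC)
im=np.vstack([f(a[0],390,190)[90:390],f(a[1],260,250)[90:390]]);cv2.imwrite('pics/p2.png',im)
E
```

```text
b88 shift mm [  1.5   1.8 102.5] t 7.37 pos [ 0.4542 -0.2535  0.3347] F [1.  0.9 0.3] y-axis [0.998 0.061 0.   ] z [ 0.    -0.001 -1.   ] grip 0.9989602312209684 0.0
```

View pics/p2.png

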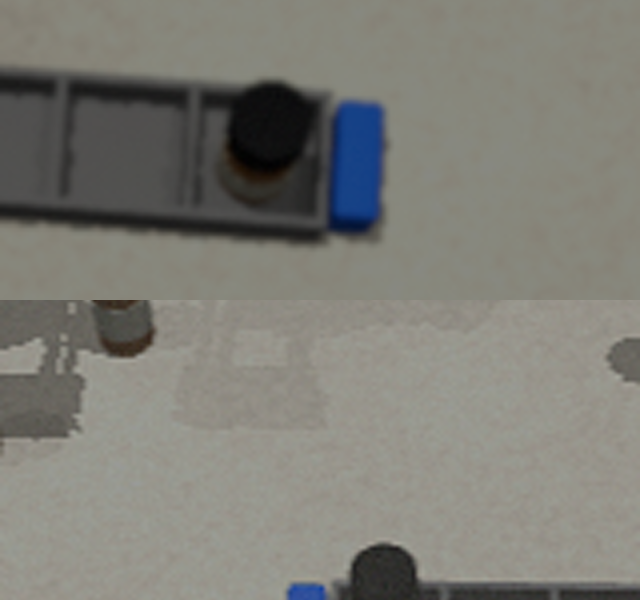

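The black-capped bottle stands upright in the blue-tab cell: its cap is at crop (268,125) and its foot is on the cell floor. Next is yellow.

carry_out(rows=[1, 1.5, 1.8, 25, 0, 0, 0, 1, 0, 0, 30, 0, 0, 0, 1, 0, 0, 28, 0, 0, 0, 1, 0, 0, 15, 0, 0, 0, 1, 0, 0, 4, 0, 0, 0, 1, 0, 0, 0, 0, 0, 0])

```text
t: 7.97
ee_pos: [0.4573, -0.2492, 0.2312]
tool_rot: [-2.145, -2.293, -0.001]
force: [0.1, 0.4, -0.7]
gripper_width: 1.001
grasp_force: 0.0
```

carry_out(rows=[0, 0, 0, 0, 0, 0, 0, 0, 0, 0, 0, 0, 0, 0, 0, 0, 0, 0, 0, 0, 0, 0, 0, 0, 0, 0, 0, 0, 0, 0, 0, 0, 0, 0, 0, 0, 0, 0, 0, 0, 0, 0, 0, 0, 0, 0, 0, 0, 0, 0, 0, 0, 0, 0, 0, 0, 0, 0, 0, 0, 0, 0, 0, 0, 0, 0, 0, 0, 0, 0, 0, 0, 0, 0, 0, 0, 0])

```text
t: 8.88
ee_pos: [0.4566, -0.2508, 0.232]
tool_rot: [-2.149, -2.291, 0.0]
force: [-0.1, -0.6, 0.1]
gripper_width: 0.364
grasp_force: 15.0
```

```bash
python3 -c "
from h import *
go('b88',.073);go('c88',.077)"
```

```text
b88 shift mm [-1.1 -0.7 -0.2] t 8.88 pos [ 0.4566 -0.2508  0.232 ] F [-0.1 -0.6  0.1] y-axis [ 0.998  0.064 -0.   ] z [-0.  0. -1.] grip 0.3644800000954857 15.000086277723312
c88 shift mm [215.4 210.4  -4.2] t 8.88 pos [ 0.4566 -0.2508  0.232 ] F [-0.1 -0.6  0.1] y-axis [ 0.998  0.064 -0.   ] z [-0.  0. -1.] grip 0.3644800000954857 15.000086277723312
```

carry_out(rows=[0, 0, 0, -12, 0, 0, 0, 0, 0, 0, -28, 0, 0, 0, 0, 0, 0, -35, 0, 0, 0, 0, 0, 0, -25, 0, 0, 0])

```text
t: 9.22
ee_pos: [0.457, -0.2504, 0.3346]
tool_rot: [2.148, 2.292, 0.001]
force: [0.7, -0.6, -1.0]
gripper_width: 0.365
grasp_force: 15.0
```

carry_out(rows=[0, 12, 12, 0, 0, 0, 0, 0, 20, 20, 0, 0, 0, 0, 0, 25, 24, 0, 0, 0, 0, 0, 25, 24, 0, 0, 0, 0, 0, 25, 24, 0, 0, 0, 0, 0, 25, 24, 0, 0, 0, 0, 0, 25, 24, 0, 0, 0, 0, 0, 25, 24, 0, 0, 0, 0, 0, 20, 20, 0, 0, 0, 0, 0, 13, 14, 0, 0, 0, 0, 0, 0, 0, 0, 0, 0, 0, 0, 0, 0, 0, 0, 0, 0])

```text
t: 10.22
ee_pos: [0.6526, -0.0211, 0.3324]
tool_rot: [-2.145, -2.294, -0.001]
force: [-0.1, -0.5, -1.0]
gripper_width: 0.368
grasp_force: 15.0
```

```bash
python3 -c "
from h import *
go('c88',.0768)"
```

```text
c88 shift mm [-1.5  0.1 96.4] t 10.22 pos [ 0.6526 -0.0211  0.3324] F [-0.1 -0.5 -1. ] y-axis [ 0.998  0.067 -0.   ] z [-0.     0.001 -1.   ] grip 0.3681204699675011 14.999815821647644
```

carry_out(rows=[0, 0, 0, 20, 0, 0, 0, 0, 0, 0, 30, 0, 0, 0, 0, 0, 0, 25, 0, 0, 0, 0, 0, 0, 12, 0, 0, 0, 0, 0, 0, 5, 0, 0, 0, 0, 0, 0, 2, 0, 0, 0, 0, 0, 0, 1, 0, 0, 0, 0, 0, 0, 0, 0, 0, 0, 0, 0, 0, 0, 0, 0, 0])

```text
t: 10.97
ee_pos: [0.6531, -0.0228, 0.2386]
tool_rot: [2.148, 2.29, 0.002]
force: [-0.5, -0.1, -0.9]
gripper_width: 0.363
grasp_force: 15.0
```

```bash
python3 -c "
from h import *
go('c88',.0768)"
```

```text
c88 shift mm [ 0.4 -0.3  2.6] t 10.97 pos [ 0.6531 -0.0228  0.2386] F [-0.5 -0.1 -0.9] y-axis [0.998 0.064 0.002] z [ 0.002 -0.    -1.   ] grip 0.3629094978033069 14.999967366456985
```

carry_out(rows=[0, 0, 0, 1, 0, 0, 0, 0, 0, 0, 0.7, 0, 0, 0, 0, 0, 0, 0.5, 0, 0, 0, 0, 0, 0, 0.4, 0, 0, 0, 0, 0, 0, 0, 0, 0, 0, 0, 0, 0, 0, 0, 0, 0])

```text
t: 11.47
ee_pos: [0.6529, -0.0227, 0.236]
tool_rot: [2.148, 2.29, 0.001]
force: [-2.6, -0.9, 6.9]
gripper_width: 0.367
grasp_force: 15.0
```

Force is +7 N, so the bottle is on the floor. Release and retreat.

carry_out(rows=[0.6, 0, 0, -0.2, 0, 0, 0, 0.6, 0, 0, 0, 0, 0, 0, 0.6, 0, 0, 0, 0, 0, 0, 0.6, 0, 0, 0, 0, 0, 0, 1, 0, 0, -10, 0, 0, 0, 1, 0, 0, -25, 0, 0, 0, 1, 0, 0, -30, 0, 0, 0, 1, 0, 0, -30, 0, 0, 0, 1, 0, 0, -15, 0, 0, 0])

```text
t: 12.22
ee_pos: [0.6535, -0.0222, 0.3492]
tool_rot: [2.147, 2.289, 0.006]
force: [1.2, -0.3, 0.6]
gripper_width: 0.915
grasp_force: 0.0
```

```bash
python3 -c "
from h import *
go('b106',.091)"
```

```text
b106 shift mm [-290.6 -129.9   98.3] t 12.22 pos [ 0.6535 -0.0222  0.3492] F [ 1.2 -0.3  0.6] y-axis [0.998 0.064 0.005] z [ 0.005  0.    -1.   ] grip 0.9145249410177732 0.0
```

carry_out(rows=[1, -15, -7, 0, 0, 0, 0, 1, -28, -12, 0, 0, 0, 0, 1, -34, -15, 0, 0, 0, 0, 1, -34, -15, 0, 0, 0, 0, 1, -34, -15, 0, 0, 0, 0, 1, -34, -15, 0, 0, 0, 0, 1, -34, -15, 0, 0, 0, 0, 1, -34, -15, 0, 0, 0, 0, 1, -28, -13, 0, 0, 0, 0, 1, -15.5, -8, 0, 0, 0, 0, 1, 0, 0, 0, 0, 0, 0, 1, 0, 0, 0, 0, 0, 0])

```text
t: 13.22
ee_pos: [0.5405, -0.3224, 0.3445]
tool_rot: [-2.153, -2.288, 0.0]
force: [0.3, 0.7, 0.4]
gripper_width: 1.0
grasp_force: 0.0
```

```bash
python3 - <<'E'
from h import *
go('b106',.091)
a=[bot.camera(n)[:,:,::-1] for n in("top","scene")]
f=lambda im,x,y:cv2.resize(im[y-60:y+60,x-80:x+80],None,fx=4,fy=4,interpolation=cv2.INTER_CUBIC)
im=np.vstack([f(a[0],370,190)[90:390],f(a[1],260,270)[90:390]]);cv2.imwrite('pics/p3.png',im)
E
```

```text
b106 shift mm [ 1.7  2.6 94.3] t 13.22 pos [ 0.5405 -0.3224  0.3445] F [0.3 0.7 0.4] y-axis [ 0.998  0.061 -0.   ] z [-0.  0. -1.] grip 1.0004217066344214 0.0
```

View pics/p3.png

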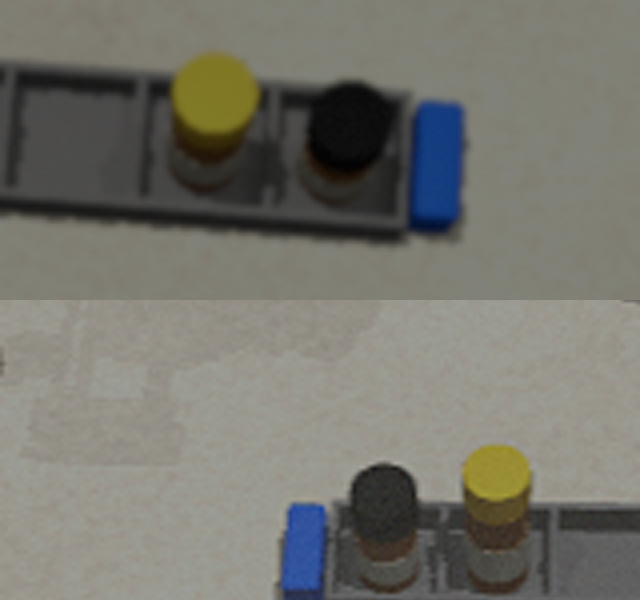

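Black and yellow both stand upright in their cells: yellow's cap is at crop (213,105) and black's at (347,128). Next is green.

carry_out(rows=[1, 1, 2.2, 25, 0, 0, 0, 1, 0, 0, 28, 0, 0, 0, 1, 0, 0, 25, 0, 0, 0, 1, 0, 0, 13, 0, 0, 0, 1, 0, 0, 3, 0, 0, 0, 1, 0, 0, 0, 0, 0, 0])

```text
t: 13.82
ee_pos: [0.5439, -0.3185, 0.2501]
tool_rot: [-2.146, -2.292, -0.001]
force: [0.2, -0.4, 0.1]
gripper_width: 0.999
grasp_force: 0.0
```

carry_out(rows=[0, 0, 0, 0, 0, 0, 0, 0, 0, 0, 0, 0, 0, 0, 0, 0, 0, 0, 0, 0, 0, 0, 0, 0, 0, 0, 0, 0, 0, 0, 0, 0, 0, 0, 0, 0, 0, 0, 0, 0, 0, 0, 0, 0, 0, 0, 0, 0, 0, 0, 0, 0, 0, 0, 0, 0, 0, 0, 0, 0, 0, 0, 0, 0, 0, 0, 0, 0, 0, 0, 0, 0, 0, 0, 0, 0, 0])

```text
t: 14.73
ee_pos: [0.5434, -0.32, 0.2506]
tool_rot: [-2.149, -2.291, 0.0]
force: [-0.0, -0.4, -0.3]
gripper_width: 0.368
grasp_force: 15.0
```

```bash
python3 -c "
from h import *
go('b106',.091);go('c106',.095)"
```

```text
b106 shift mm [-0.5 -0.4  0.4] t 14.73 pos [ 0.5434 -0.32    0.2506] F [-0.  -0.4 -0.3] y-axis [ 0.998  0.064 -0.   ] z [-0.  0. -1.] grip 0.367820415108229 15.000033527612686
c106 shift mm [345.9 128.2  -3.6] t 14.73 pos [ 0.5434 -0.32    0.2506] F [-0.  -0.4 -0.3] y-axis [ 0.998  0.064 -0.   ] z [-0.  0. -1.] grip 0.367820415108229 15.000033527612686
```

carry_out(rows=[0, 0, 0, -12, 0, 0, 0, 0, 0, 0, -28, 0, 0, 0, 0, 0, 0, -35, 0, 0, 0, 0, 0, 0, -35, 0, 0, 0, 0, 0, 0, -15, 0, 0, 0])

```text
t: 15.15
ee_pos: [0.5448, -0.3197, 0.3814]
tool_rot: [2.144, 2.287, 0.003]
force: [1.4, -0.8, -1.0]
gripper_width: 0.365
grasp_force: 15.0
```

carry_out(rows=[0, 15, 6, 0, 0, 0, 0, 0, 26, 10, 0, 0, 0, 0, 0, 33, 12, 0, 0, 0, 0, 0, 33, 12, 0, 0, 0, 0, 0, 34, 12, 0, 0, 0, 0, 0, 34, 12, 0, 0, 0, 0, 0, 34, 12, 0, 0, 0, 0, 0, 34, 12, 0, 0, 0, 0, 0, 34, 12, 0, 0, 0, 0, 0, 31, 12, 0, 0, 0, 0, 0, 24, 10, 0, 0, 0, 0, 0, 14, 6, 0, 0, 0, 0])

```text
t: 16.15
ee_pos: [0.6491, 0.0385, 0.3769]
tool_rot: [-2.143, -2.296, -0.004]
force: [-0.2, 0.5, -0.5]
gripper_width: 0.366
grasp_force: 15.0
```

carry_out(rows=[0, 0, 0, 0, 0, 0, 0, 0, 0, 0, 0, 0, 0, 0, 0, 0, 0, 0, 0, 0, 0])

```text
t: 16.4
ee_pos: [0.649, 0.0323, 0.3758]
tool_rot: [2.15, 2.29, -0.002]
force: [-0.6, 0.7, -1.7]
gripper_width: 0.368
grasp_force: 15.0
```

```bash
python3 -c "
from h import *
go('c106',.0954)"
```

```text
c106 shift mm [  1.2   0.4 121.2] t 16.4 pos [0.649  0.0323 0.3758] F [-0.6  0.7 -1.7] y-axis [ 0.998  0.063 -0.   ] z [-0.    -0.001 -1.   ] grip 0.36814358290280635 14.999755918979645
```

carry_out(rows=[0, 0.8, 0, 20, 0, 0, 0, 0, 0, 0, 32, 0, 0, 0, 0, 0, 0, 32, 0, 0, 0, 0, 0, 0, 20, 0, 0, 0, 0, 0, 0, 9, 0, 0, 0, 0, 0, 0, 4, 0, 0, 0, 0, 0, 0, 2, 0, 0, 0, 0, 0, 0, 0, 0, 0, 0, 0, 0, 0, 0, 0, 0, 0])

```text
t: 17.15
ee_pos: [0.6498, 0.0343, 0.2583]
tool_rot: [2.149, 2.289, 0.003]
force: [-0.1, -0.5, -1.7]
gripper_width: 0.367
grasp_force: 15.0
```

```bash
python3 -c "
from h import *
go('c106',.0954)"
```

```text
c106 shift mm [-0.8 -0.6  3.7] t 17.15 pos [0.6498 0.0343 0.2583] F [-0.1 -0.5 -1.7] y-axis [0.998 0.063 0.003] z [ 0.003  0.    -1.   ] grip 0.367445081537167 14.99993160367012
```

carry_out(rows=[0, 0, 0, 1.5, 0, 0, 0, 0, 0, 0, 0.8, 0, 0, 0, 0, 0, 0, 0.6, 0, 0, 0, 0, 0, 0, 0.5, 0, 0, 0, 0, 0, 0, 0, 0, 0, 0, 0, 0, 0, 0, 0, 0, 0])

```text
t: 17.65
ee_pos: [0.6494, 0.0345, 0.2546]
tool_rot: [2.148, 2.29, 0.001]
force: [-0.6, -0.4, 5.9]
gripper_width: 0.367
grasp_force: 15.0
```

carry_out(rows=[0.6, 0, 0, -0.2, 0, 0, 0, 0.6, 0, 0, 0, 0, 0, 0, 0.6, 0, 0, 0, 0, 0, 0, 0.6, 0, 0, 0, 0, 0, 0, 1, 0, 0, -10, 0, 0, 0, 1, 0, 0, -25, 0, 0, 0, 1, 0, 0, -30, 0, 0, 0, 1, 0, 0, -30, 0, 0, 0, 1, 0, 0, -15, 0, 0, 0])

```text
t: 18.4
ee_pos: [0.6499, 0.0351, 0.368]
tool_rot: [2.147, 2.289, 0.006]
force: [1.6, 0.4, -0.5]
gripper_width: 0.911
grasp_force: 0.0
```

```bash
python3 -c "
from h import *
go('b124',.109)"
```

```text
b124 shift mm [  45.2 -191.9   98.9] t 18.4 pos [0.6499 0.0351 0.368 ] F [ 1.6  0.4 -0.5] y-axis [0.998 0.064 0.005] z [ 0.005  0.001 -1.   ] grip 0.9105466027159177 0.0
```

carry_out(rows=[1, 4, -14, 0, 0, 0, 0, 1, 6, -27, 0, 0, 0, 0, 1, 8, -33, 0, 0, 0, 0, 1, 8, -34, 0, 0, 0, 0, 1, 8, -33, 0, 0, 0, 0, 1, 6, -27, 0, 0, 0, 0, 1, 4, -16, 0, 0, 0, 0, 1, 1, -8, 0, 0, 0, 0, 1, 0, 0, 0, 0, 0, 0, 1, 0, 0, 0, 0, 0, 0])

```text
t: 19.23
ee_pos: [0.4553, 0.0666, 0.364]
tool_rot: [2.149, 2.289, 0.001]
force: [0.9, -0.8, 0.1]
gripper_width: 0.997
grasp_force: 0.0
```

```bash
python3 - <<'E'
from h import *
go('b124',.109)
a=[bot.camera(n)[:,:,::-1] for n in("top","scene")]
f=lambda im,x,y:cv2.resize(im[y-60:y+60,x-80:x+80],None,fx=4,fy=4,interpolation=cv2.INTER_CUBIC)
im=np.vstack([f(a[0],340,190)[90:390],f(a[1],300,270)[90:390]]);cv2.imwrite('pics/p4.png',im)
E
```

```text
b124 shift mm [ 1.4  0.6 95.8] t 19.23 pos [0.4553 0.0666 0.364 ] F [ 0.9 -0.8  0.1] y-axis [0.998 0.063 0.002] z [ 0.002 -0.    -1.   ] grip 0.9968714786652032 0.0
```

View pics/p4.png

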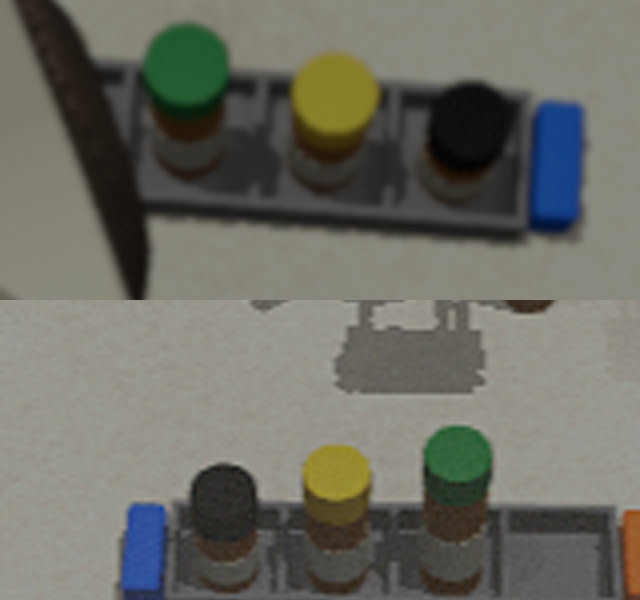

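Three bottles stand upright in order. The green cap is at crop (187,68), and the cell beside the orange tab is free. The last one is red.

carry_out(rows=[1, 1, 0.5, 25, 0, 0, 0, 1, 0, 0, 28, 0, 0, 0, 1, 0, 0, 25, 0, 0, 0, 1, 0, 0, 14, 0, 0, 0, 1, 0, 0, 3.5, 0, 0, 0, 1, 0, 0, 0, 0, 0, 0])

```text
t: 19.83
ee_pos: [0.4554, 0.0681, 0.2669]
tool_rot: [-2.148, -2.289, 0.001]
force: [0.6, -0.2, 0.7]
gripper_width: 1.001
grasp_force: 0.0
```

carry_out(rows=[0, 0, 0, 0, 0, 0, 0, 0, 0, 0, 0, 0, 0, 0, 0, 0, 0, 0, 0, 0, 0, 0, 0, 0, 0, 0, 0, 0, 0, 0, 0, 0, 0, 0, 0, 0, 0, 0, 0, 0, 0, 0, 0, 0, 0, 0, 0, 0, 0, 0, 0, 0, 0, 0, 0, 0, 0, 0, 0, 0, 0, 0, 0, 0, 0, 0, 0, 0, 0, 0, 0, 0, 0, 0, 0, 0, 0])

```text
t: 20.75
ee_pos: [0.455, 0.068, 0.2679]
tool_rot: [2.149, 2.291, -0.0]
force: [-0.4, -0.2, 0.1]
gripper_width: 0.367
grasp_force: 15.0
```

```bash
python3 -c "
from h import *
go('b124',.109);go('c124',.113)"
```

```text
b124 shift mm [-0.1  1.  -0.3] t 20.75 pos [0.455  0.068  0.2679] F [-0.4 -0.2  0.1] y-axis [ 0.998  0.064 -0.   ] z [-0. -0. -1.] grip 0.36683067900426625 15.000046491622925
c124 shift mm [  9.1 191.6  -4.3] t 20.75 pos [0.455  0.068  0.2679] F [-0.4 -0.2  0.1] y-axis [ 0.998  0.064 -0.   ] z [-0. -0. -1.] grip 0.36683067900426625 15.000046491622925
```

carry_out(rows=[0, 0, 0, -12, 0, 0, 0, 0, 0, 0, -25, 0, 0, 0, 0, 0, 0, -23, 0, 0, 0, 0, 3, 12, 0, 0, 0, 0, 0, 2, 25, 0, 0, 0, 0, 0, 2, 32, 0, 0, 0, 0, 0, 2, 34, 0, 0, 0, 0, 0, 0, 34, 0, 0, 0, 0, 0, 0, 28, 0, 0, 0, 0, 0, 0, 18, 0, 0, 0, 0, 0, 0, 8.5, 0, 0, 0, 0, 0, 0, 0, 0, 0, 0, 0])

```text
t: 21.75
ee_pos: [0.6466, 0.0892, 0.3282]
tool_rot: [-2.15, -2.29, -0.002]
force: [-0.4, -0.3, 0.3]
gripper_width: 0.367
grasp_force: 15.0
```

carry_out(rows=[0, 0, 0, 0, 0, 0, 0, 0, 0, 0, 0, 0, 0, 0])

```text
t: 21.92
ee_pos: [0.6442, 0.0894, 0.328]
tool_rot: [-2.148, -2.292, 0.002]
force: [-0.1, 0.3, -1.2]
gripper_width: 0.366
grasp_force: 15.0
```

```bash
python3 -c "
from h import *
go('c124',.1127)"
```

```text
c124 shift mm [-0.2  1.5 56.1] t 21.92 pos [0.6442 0.0894 0.328 ] F [-0.1  0.3 -1.2] y-axis [ 0.998  0.065 -0.001] z [-0.001 -0.    -1.   ] grip 0.3656214462792871 14.999971836805344
```

carry_out(rows=[0, 0, 0.8, 15, 0, 0, 0, 0, 0, 0, 18, 0, 0, 0, 0, 0, 0, 11, 0, 0, 0, 0, 0, 0, 6, 0, 0, 0, 0, 0, 0, 3, 0, 0, 0, 0, 0, 0, 1, 0, 0, 0, 0, 0, 0, 0, 0, 0, 0, 0, 0, 0, 0, 0, 0, 0])

```text
t: 22.58
ee_pos: [0.6466, 0.0895, 0.2746]
tool_rot: [2.149, 2.291, 0.002]
force: [1.3, 0.2, -0.9]
gripper_width: 0.368
grasp_force: 15.0
```

```bash
python3 -c "
from h import *
go('c124',.1127)"
```

```text
c124 shift mm [-0.1 -1.   2.7] t 22.58 pos [0.6466 0.0895 0.2746] F [ 1.3  0.2 -0.9] y-axis [0.998 0.064 0.001] z [ 0.001  0.    -1.   ] grip 0.3677472920602687 14.99997764825821
```

carry_out(rows=[0, 0, 0, 1, 0, 0, 0, 0, 0, 0, 0.7, 0, 0, 0, 0, 0, 0, 0.5, 0, 0, 0, 0, 0, 0, 0.4, 0, 0, 0, 0, 0, 0, 0, 0, 0, 0, 0, 0, 0, 0, 0, 0, 0])

```text
t: 23.08
ee_pos: [0.6466, 0.0893, 0.272]
tool_rot: [2.149, 2.291, 0.001]
force: [-1.3, 0.0, 3.7]
gripper_width: 0.362
grasp_force: 15.0
```

carry_out(rows=[0.6, 0, 0, 0, 0, 0, 0, 0.6, 0, 0, 0, 0, 0, 0, 0.6, 0, 0, 0, 0, 0, 0, 0.6, 0, 0, 0, 0, 0, 0, 1, 0, 0, -10, 0, 0, 0, 1, 0, 0, -25, 0, 0, 0, 1, 0, 0, -30, 0, 0, 0, 1, 0, 0, -30, 0, 0, 0, 1, 0, 0, -15, 0, 0, 0])

```text
t: 23.83
ee_pos: [0.647, 0.0901, 0.3859]
tool_rot: [2.147, 2.29, 0.007]
force: [1.2, 0.8, 1.3]
gripper_width: 0.911
grasp_force: 0.0
```

carry_out(rows=[1, -15, -14, 0, 0, 0, 0, 1, -25, -20, 0, 0, 0, 0, 1, -30, -20, 0, 0, 0, 0, 1, -30, -20, 0, 0, 0, 0, 1, -30, -20, 0, 0, 0, 0, 1, -30, -20, 0, 0, 0, 0, 1, -30, -20, 0, 0, 0, 0, 1, -30, -20, 0, 0, 0, 0, 1, -30, -20, 0, 0, 0, 0, 1, -15, -10, 0, 0, 0, 0, 1, 0, 0, 0, 0, 0, 0, 1, 0, 0, 0, 0, 0, 0])

```text
t: 24.83
ee_pos: [0.479, -0.1882, 0.3815]
tool_rot: [2.153, 2.288, -0.001]
force: [-0.8, 0.2, 0.2]
gripper_width: 0.999
grasp_force: 0.0
```

```bash
python3 - <<'E'
from h import *
a=[bot.camera(n)[:,:,::-1] for n in("top","scene")]
cv2.imwrite('pics/p5.png',np.vstack([a[0][100:340,60:460],a[1][140:380,180:580]]))
E
```

```text
(no output)
```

View pics/p5.png

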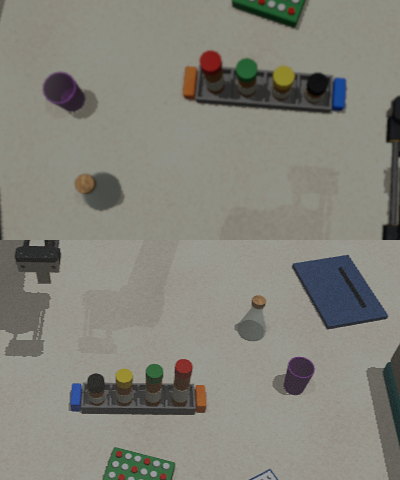

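All four bottles stand upright in the rack: black next to the blue tab, then yellow, green, and red next to the orange tab. The flask and beaker have not moved, and the arm is clear of everything.

```bash
python3 -c "
from plant import bot
print(bot.job_done())"
```

```text
the job is handed in; nothing more can be done
None
```

The job is handed in: all four bottles stand upright in the rack in height order, from the shortest (black cap) by the blue tab to the tallest (red cap) by the orange tab, with the flask and beaker left where they were, in about 25 s of robot time.

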